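# Take the intake filter lid off the vacuum pump

## Task

The vacuum pump's intake filter is due for a change. With the fingertips press the snap tab of the light grey filter lid down and, keeping it pressed, push the lid along its guides away from the tab end until the filter well is completely uncovered. Only press and push: do not lift the lid, leave it lying flat on the pump's top with its tab sprung back up, and do not disturb the things standing round the pump.

Things in the scene. Friction and masses are not known exactly. Their poses are not given: they have to be found in the camera images.
- pump: Dark grey box-shaped vacuum pump, fixed, flat top 80 mm above the bench. Origin on the bench under the middle of the seated lid, z up, +x the way the lid slides off: the long flat part of the top and two brass hose barbs lie that way. In mm in this frame the body spans x -58 to 148, y -48 to 48; the filter well in its top x -40 to 26, y -20 to 20, 22 deep.
- seat (a point): Point on the pump's flat top at the middle of the lid's seat, axes as the pump's. Round it, in mm from here: side walls with inward lips, 9 high, hold the lid's side edges down from x -28 to 6; a stop wall 8 high stands behind the lid at x -44 to -40; a rim 3 high runs along both sides and across the far end at x 140, so the lid can slide 102 at most.
- filter_lid: Light grey plastic lid, loose, about 85 g with its tab, 76 mm along x, 74 mm along y, 4 mm thick, flat on the pump's top. Origin at the centre of its underside (at the seat point while seated), axes as the pump's. Latched, it slides 2 mm at most. Its rear edge is 38 mm behind its origin: the well is uncovered once it has slid 64 mm in +x.
- snap_tab (a joint): Hinge of the snap tab, a sprung tongue at the lid's -x end with two noses that catch behind the lips. 0 = up, 0.15 rad = pressed to the stop (pad 4.2 mm down, about 7 N). Noses clear the lips above 0.09 rad (pad 2.5 mm down, 5 N). Released before the lid has moved 4 mm, it latches again; then the lips keep it down until the lid has slid about 44 mm, beyond which it springs up when let go.
- tab_pad (a point): Centre of the top of the ribbed thumb pad on the snap tab; moves with it. Pad 19 mm along x, 30 mm along y; its top is 97 mm above the bench when up, 8 mm above the lips and 9 mm above the stop wall behind it. A ridge as wide as the pad, 9 to 13 mm ahead of this point in +x, stands 5 mm above the pad: the fingertip pushes against it.
- spare_filter: Bystander: white pleated filter insert, 50 x 38 x 14 mm, lying on the bench beside the pump. Origin under its centre.
- bottle_extract_b: Bystander: open pale plastic bottle, 43 mm across, 78 mm high, standing beside the pump. Origin under its centre.
- beaker_50: Bystander: small glass beaker, 54 mm across, 61 mm high, standing beside the pump. Origin under its centre.

How it is judged (in metres and radians):
On the way:
1. the snap tab is pressed down (past 0.05 rad) while the lid is still on its seat (value of joint snap_tab above 0.05 rad and x of filter_lid in the frame of pump below 0.012 m), for 0.02 s.
At the end, for the whole second after the job is handed in: The lid has slid at least 62 mm along the pump's +x from its seat, so the filter well is uncovered; it lies flat (within 0.06 rad) and at rest on the pump's top (underside 76 to 85 mm above the bench), its snap tab sprung back up (below 0.04 rad) (x of filter_lid in the frame of pump above 0.062 m and z of filter_lid in the frame of pump between 0.076 and 0.085 m and angle between filter_lid's own z axis and vertical below 0.06 rad and value of joint snap_tab below 0.04 rad and linear speed of filter_lid below 0.02 m/s); the robot touches nothing.
It fails at once if the lid is lifted off the pump's top (its origin more than 15 mm up) or tipped up by more than 0.3 rad (z of filter_lid in the frame of pump above 0.095 m or angle between filter_lid's own z axis and vertical above 0.3 rad).
It fails at once if a bystander is moved by more than 20 mm (distance of any of spare_filter, bottle_extract_b, beaker_50 from where it was at the start of the episode above 0.02 m).
It fails at once if a bystander is tipped (angle between any of spare_filter, bottle_extract_b, beaker_50's own z axis and vertical above 0.4 rad).
It also fails if it takes over 35 s, if anything falls off the work surface, if the arm or the gripper's body presses on something with over 40 N, if the wrist force passes 120 N, or if a joint passes its speed limit or range.

## Robot

A 6-joint arm with a two-finger parallel gripper is mounted at the origin on a cart in front of the work surface, level with it; the furniture and walls round the work are solid. World frame = base frame: x ahead of the robot, y to its left, z up, the work surface at z = 0. Lengths are in m, angles in degrees, forces in N, time in s.
With the tool pointing down it reaches from about 0.4 to 0.825 m from the base axis. Payload 7 kg.
Tool frame: the origin (TCP) lies at the very end of the fingers, on their centre line; the grasp point (between the pads) lies 19 mm behind it; z points along the fingers, y is the line along which they close (so a half turn about z gives the same grasp; the last joint's range is limited). The gripper opens to 88 mm and grips with 3 to 60 N. Pads are 19 mm wide; open, the fingers measure 130 mm over their backs; the gripper's body (78 mm by 193 mm) begins 47 mm behind the grasp point.
Start: joints at [92.997, 20.546, 0.682, 0, -70.136, -16.507], TCP at [0.158, 0.656, 0.227] pointing down, gripper open.
Joint ranges: [-176.03, 176.03], [-82.01, 121.73], [-58.28, 71.71], [-173.87, 95.51], [-174.79, -0.11], [-173.66, 173.66]. Speed limits (degrees/s): [136.94, 136.94, 172.46, 180, 180, 180].

## Interface

Orientations are given as [roll, pitch, yaw] about the fixed x, y, z axes, in that order (R = Rz(yaw) Ry(pitch) Rx(roll)).
In Python, from plant import get_obs, snapshot, camera_params, close_job, boxes_of, cut_out, landmark_of gives the robot as it stands.
- The arm moves only by the shell command python3 -m inch 'ROWS' [OPENING]. ROWS is text: rows parted by semicolons, each of 6 numbers parted by spaces: the shift along the tool's x, y, z in units of 30 cm (1.0 is 30 cm), then the turn, a rotation vector about the tool's x, y, z in units of pi rad (1.0 is pi rad). A call has 1 to 10 rows; each row is the pose to reach, as a shift and turn from the pose commanded when the call began, along the tool's axes at that moment, turning the shorter way round; what a row does not reach only later rows make up. A row lasts 1/12 s, in which the tool goes at most 41.7 mm and 7.16 degrees, less where a joint would pass 70% of its speed; a pose out of reach is approached as far as the arm can. A call with a number of a shift or a turn outside -1 to 1 is refused whole. A call with a gripper value outside its range is refused whole. OPENING is the closure, from -1 (fully open) to 1 (shut), set as the call begins (- or left out, the last holds). The fingers move at their own pace and stop on an object; the grip force is fixed at half the most. Time passes only in rows, so rows that repeat a pose let the fingers close. It gives the time, the measured TCP pose, the force, the opening and the grip force at its end, in the units of the state.
- get_obs(): the state, without advancing time (a new reading comes with each control period).
- snapshot(name): name is "side" or "top"; returns the picture (420x560x3 uint8, red, green, blue); there is no depth.
- camera_params(name): a dict with "mtx" (3x3 intrinsics, pixels), "rvec" (rotation vector, rad) and "tvec" (3), from world to camera coordinates, as OpenCV has them. Camera axes: x right, y down, z forward; pixel columns grow to the right and rows downward; lengths in m; the calibration is good to about 2 mm. A picture is of the moment at which its call begins. camera_params takes no time and is no camera call.
- close_job(): hands the job in; it is judged then, once.
Trained networks look in the newest picture that a camera, given by its name, has taken for a name from the list of things; names that differ only in an ending like _2 or _b are one class to them, and where a whole thing is asked for, a point or a joint stands for the part that bears it (a point fixed in the world has none). Each returns a list of dicts, best first, with "p" (0 to 1); they miss things now and then, are a little off and sometimes report something else, mostly with a low value. They report only what shows in the picture. A call takes as long as a camera call.
- boxes_of(camera, thing): "rect" ([left, top, width, height] in pixels, round what is visible of it).
- cut_out(camera, thing): "pixels" (420x560 bool, what is visible of it) and "rect" ([left, top, width, height] in pixels, round what is visible of it).
- landmark_of(camera, thing): "uv" ([column, row] in pixels: a listed point, or the origin of a listed thing).
The state is a dict: "clock": time; "joint_pos": joint angles; "qvel": joint speeds; "tau": joint torques, N m; "tool_pos": TCP position; "orientation": TCP orientation; "force": force on the tool from outside, world axes, zero at the start; "moment": the same for the moment, N m; "opening": finger opening in m; "gripper_force": force on a finger pad.
Only numpy, scipy, OpenCV 4.12 (cv2) and the standard library are available. Lean on these libraries where they do the work, as an engineer would, in place of code of your own. Each camera call takes 0.05 s, during which the arm holds its last target. There are 200 camera calls.

## Working session

There is one attempt and no reset: what is moved stays moved. The work goes in short steps, Python scripts to look and compute and a shell command to move; the robot and the scene stay as the last step left them, time stands still between calls to the robot, and variables do not carry over. Pictures are saved under pics/ and viewed, at most 10 in all, crops included, and the job is handed in when it is done.

```bash
mkdir -p pics; cat > h.py <<'E'
import numpy as np, cv2
from plant import *
def cam(n):
    c=camera_params(n); R=cv2.Rodrigues(np.array(c["rvec"],float))[0]
    return np.array(c["mtx"],float),R,np.array(c["tvec"],float).ravel()
def ray(n,uv):
    K,R,t=cam(n); d=R.T@np.linalg.solve(K,[uv[0],uv[1],1]); return -R.T@t,d
def atz(n,uv,z):
    o,d=ray(n,uv); return o+d*(z-o[2])/d[2]
def tri(a,b):
    A=[];B=[]
    for n,uv in((a),(b)):
        o,d=ray(n,uv); d/=np.linalg.norm(d); P=np.eye(3)-np.outer(d,d); A.append(P);B.append(P@o)
    return np.linalg.lstsq(np.vstack(A),np.hstack(B),rcond=None)[0]
E
python3 - <<'E'
from h import *
np.set_printoptions(precision=4,suppress=True)
for n in("top","side"):
    cv2.imwrite(f"pics/{n}0.png",snapshot(n)[:,:,::-1]); print(n,-cam(n)[1].T@cam(n)[2])
Z=dict(pump=0,seat=.08,filter_lid=.08,tab_pad=.097,spare_filter=0,bottle_extract_b=0,beaker_50=0)
for k,z in Z.items():
    for n in("top","side"):
        for r in landmark_of(n,k)[:2]: print(k,n,round(r["p"],2),np.round(r["uv"],1),atz(n,r["uv"],z))
print(get_obs())
E
```

```text
top [0.4225 0.0201 0.9328]
side [ 0.4635 -0.6749  0.5807]
pump top 0.68 [310.3 219.8] [ 0.5178 -0.0799  0.    ]
pump side 0.97 [281.  277.3] [ 0.5274 -0.0716  0.    ]
pump side 0.42 [251.2 319. ] [ 0.461  -0.1792  0.    ]
seat top 0.93 [315.5 215.8] [ 0.5186 -0.0824  0.08  ]
seat side 0.8 [283.8 252.5] [ 0.5305 -0.0852  0.08  ]
filter_lid top 0.61 [316.5 211.8] [ 0.5274 -0.0844  0.08  ]
filter_lid side 0.76 [282.4 252.3] [ 0.5278 -0.0844  0.08  ]
tab_pad top 0.88 [318.7 223.8] [ 0.5    -0.0873  0.097 ]
tab_pad top 0.65 [356.4 200.5] [ 0.5519 -0.1668  0.097 ]
tab_pad side 0.59 [265.4 244.4] [ 0.4945 -0.0781  0.097 ]
spare_filter top 0.62 [353.7 248.7] [ 0.4529 -0.1825  0.    ]
spare_filter side 0.89 [250.8 322.5] [ 0.46   -0.1875  0.    ]
bottle_extract_b side 0.76 [298.3 248.5] [0.5764 0.0209 0.    ]
beaker_50 top 0.8 [358.4 197.4] [ 0.5745 -0.1932  0.    ]
beaker_50 side 0.91 [304.9 320. ] [ 0.5618 -0.1893  0.    ]
{'clock': 0.8, 'joint_pos': array([ 92.9969,  20.5449,   0.682 ,  -0.0007, -70.1365, -16.5066]), 'qvel': array([ 0.0703,  0.0352,  0.0157, -0.052 , -0.0133, -0.0195]), 'tau': array([  0.0008, -58.228 ,  29.3285,   7.0021,   0.0127,  -0.    ]), 'tool_pos': array([0.1577, 0.6563, 0.2266]), 'orientation': array([-179.9996,    0.0008,  -13.51  ]), 'force': array([-0.4564, -0.2203, -0.3136]), 'moment': array([-0.0249, -0.0094, -0.0255]), 'gripper_force': 0.0, 'opening': 0.08765619851567273}
```

View pics/top0.png

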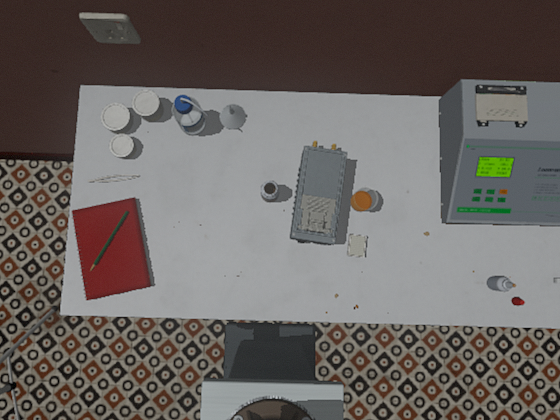

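View pics/side0.png

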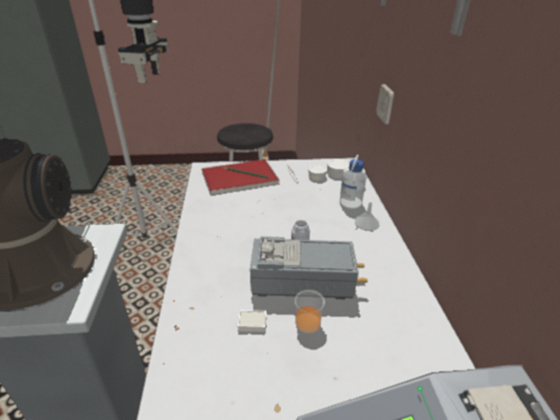

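The top view shows the pump with its far end (brass barbs) at about (325,147) and its tab end at about (313,242). The beaker is at (361,200), the bottle at (269,190) and the spare filter at (357,245). I'll zoom in on both views to get an accurate pump yaw.

```bash
python3 - <<'E'
from h import *
np.set_printoptions(precision=4,suppress=True)
a=snapshot("top")[135:255,280:380];b=snapshot("side")[215:305,240:370]
a=cv2.resize(a,None,fx=4,fy=4,interpolation=2);b=cv2.resize(b,None,fx=3,fy=3,interpolation=2)
c=np.zeros((480,800,3),np.uint8);c[:,:400]=a;c[:270,405:795]=b
cv2.imwrite("pics/z1.png",c[:,:,::-1])
for n in("top","side"):
    for k in("pump","filter_lid"):
        r=cut_out(n,k)
        if r:
            m=r[0]["pixels"].astype(np.uint8);q=cv2.minAreaRect(cv2.findNonZero(m)); print(n,k,round(r[0]["p"],2),r[0]["rect"],cv2.boxPoints(q).tolist())
    for k in("seat","tab_pad","filter_lid","pump"):
        print(k,n,[(round(r["p"],2),np.round(r["uv"],1)) for r in landmark_of(n,k)[:2]])
for k in("spare_filter","bottle_extract_b","beaker_50"):
    print(k,[(round(r["p"],2),r["rect"]) for r in boxes_of("top",k)[:2]])
E
```

```text
top pump 0.67 [288.3, 141.2, 59.1, 104.2] [[288.2657470703125, 241.24903869628906], [302.25653076171875, 139.4977569580078], [348.5316162109375, 145.86058044433594], [334.54083251953125, 247.6118621826172]]
top filter_lid 0.93 [299.2, 195.1, 38.4, 38.3] [[297.55999755859375, 229.07997131347656], [302.5, 194.49998474121094], [336.3800048828125, 199.33998107910156], [331.44000244140625, 233.9199676513672]]
seat top [(0.58, array([316.5, 214.2]))]
tab_pad top [(0.85, array([317.5, 222.7]))]
filter_lid top [(0.46, array([310.2, 216.3]))]
pump top [(0.81, array([311.3, 215.9]))]
side pump 0.79 [251.6, 234.4, 117.4, 67.4] [[248.99819946289062, 295.55548095703125], [250.91110229492188, 235.29876708984375], [369.3314514160156, 239.05816650390625], [367.4185485839844, 299.31488037109375]]
side filter_lid 0.64 [262.5, 240.0, 37.4, 24.3] [[259.75445556640625, 263.3067932128906], [261.337890625, 238.76377868652344], [299.56585693359375, 241.23007202148438], [297.982421875, 265.7730712890625]]
seat side [(0.83, array([282.5, 253.1]))]
tab_pad side [(0.82, array([262.1, 245.1]))]
filter_lid side [(0.75, array([282. , 251.4]))]
pump side [(0.74, array([281.3, 278.1])), (0.3, array([263.4, 246.4]))]
spare_filter [(0.76, [346.8, 237.1, 21.3, 24.7])]
bottle_extract_b [(0.83, [261.8, 179.7, 16.1, 24.2])]
beaker_50 [(0.58, [349.4, 185.8, 26.5, 27.8])]
```

View pics/z1.png

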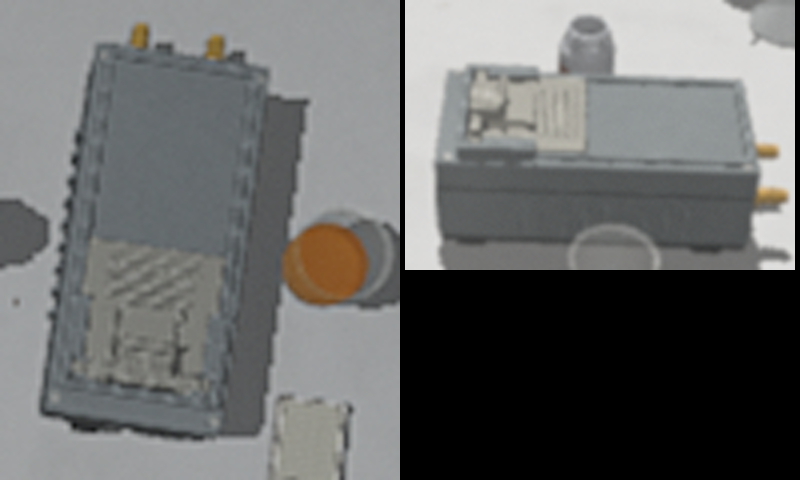

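The zoom shows the pump top's corners: in the top crop at (97,44), (268,68), (218,436), (42,413), and in the side crop at (436,163), (757,167), (745,82), (449,71). I'll fit the pose to these.

```bash
python3 - <<'E'
from h import *
from scipy.optimize import least_squares
np.set_printoptions(precision=4,suppress=True)
C=[(.148,.048),(.148,-.048),(-.058,-.048),(-.058,.048)]
T=np.array([(97,44),(268,68),(218,436),(42,413)])/4+[280-.375,135-.375]
S=(np.array([(745,82),(757,167),(436,163),(449,71)])-[405,0])/3+[240-.33,215-.33]
def pr(n,p):
    c=camera_params(n); return cv2.projectPoints(np.array(p,float),np.array(c["rvec"]),np.array(c["tvec"]),np.array(c["mtx"]),None)[0].reshape(-1,2)
def w(v,pts): 
    c,s=np.cos(v[2]),np.sin(v[2]); return [(v[0]+c*x-s*y,v[1]+s*x+c*y,z) for x,y,z in pts]
def f(v,use):
    P=w(v,[(x,y,.081) for x,y in C]); r=[]
    if 't' in use:r.append(pr("top",P)-T)
    if 's' in use:r.append(pr("side",P)-S)
    return np.concatenate(r).ravel()
for u in("t","s","ts"):
    r=least_squares(f,[.52,-.08,-.1],args=(u,)); v=r.x; print(u,v[:2],np.degrees(v[2]),np.round(r.fun,1))
print("pad expected top/side",pr("top",w(v,[(-.027,0,.097)])),pr("side",w(v,[(-.027,0,.097)])))
for n,uv in(("top",(317.9,223)),("side",(264,245))):
    p=atz(n,uv,.097)-[v[0],v[1],0];c,s=np.cos(v[2]),np.sin(v[2]);print("pad in pump",c*p[0]+s*p[1],-s*p[0]+c*p[1])
K=get_obs(); print(K["clock"])
E
```

```text
t [ 0.5215 -0.0831] -7.027365186837749 [-0.4 -0.7  0.1 -0.1  0.3  0.9 -0.1 -0.1]
s [ 0.5238 -0.0878] -6.83833547930946 [-0.3 -1.8  2.1  1.9 -1.  -0.2 -1.  -1. ]
ts [ 0.523  -0.0849] -7.001831505498774 [ 0.4 -1.3  0.9 -0.8  1.2  0.2  0.7 -0.8 -0.9 -2.5  1.2  1.  -1.6 -1.3
 -1.4 -1.9]
pad expected top/side [[315.9448 225.5138]] [[266.3397 245.466 ]]
pad in pump -0.02111712239630197 -0.0033546504058123297
pad in pump -0.031676408236209604 0.001213924277974487
1.65
```

```bash
cat > to.py <<'E'
import sys; from h import *
from scipy.spatial.transform import Rotation as Ro
# usage: to.py px py z(world)  in pump frame mm ; prints shift in row units, and pose in pump frame
v=[.523,-.0845]; a=np.radians(-7.0)
o=get_obs(); R=Ro.from_euler("xyz",o["orientation"],degrees=True)
x,y,z=[float(q)/1000 for q in sys.argv[1:4]]
c,s=np.cos(a),np.sin(a)
p=np.array([v[0]+c*x-s*y,v[1]+s*x+c*y,z]); d=p-o["tool_pos"]
Rt=Ro.from_euler("xyz",[180,0,-7.0],degrees=True)
print("clock",o["clock"],"shift",np.round(R.inv().apply(d)/.3,4),"turn",np.round((R.inv()*Rt).as_rotvec()/np.pi,4))
E
python3 -m inch '0.97 0.58 0 0 0 -0.036; 0.97 0.58 0 0 0 -0.036; 0.97 0.58 0 0 0 -0.036; 0.97 0.58 0 0 0 -0.036; 0.97 0.58 0 0 0 -0.036; 0.97 0.58 0 0 0 -0.036; 0.97 0.58 0 0 0 -0.036; 0.97 0.58 0 0 0 -0.036; 0.97 0.58 0 0 0 -0.036; 0.97 0.58 0 0 0 -0.036' 1; python3 to.py -26 0 180
```

```text
clock: 2.48
tool_pos: [0.4017, 0.4171, 0.2268]
orientation: [-180.0, -0.0, -7.2]
force: [-1.0, 0.8, -0.3]
opening: 0.0263
gripper_force: 0.0
clock 2.4833 shift [0.5251 1.608  0.1559] turn [-0.0001 -0.0001 -0.0014]
```

```bash
python3 -m inch '0.3 0.9 0.08 0 0 0; 0.3 0.9 0.08 0 0 0; 0.3 0.9 0.08 0 0 0; 0.3 0.9 0.08 0 0 0; 0.3 0.9 0.08 0 0 0; 0.3 0.9 0.08 0 0 0; 0.3 0.9 0.08 0 0 0; 0.3 0.9 0.08 0 0 0' ; python3 to.py -26 0 150
```

```text
clock: 3.15
tool_pos: [0.4557, 0.1362, 0.2022]
orientation: [179.9, 0.1, -7.2]
force: [-0.8, -0.4, -0.4]
opening: 0.0006
gripper_force: 0.0
clock 3.15 shift [0.228  0.7019 0.1743] turn [ 0.0003  0.0003 -0.001 ]
```

```bash
python3 -m inch '0.225 0.7 0.1 0 0 -0.001; 0.225 0.7 0.1 0 0 -0.001; 0.225 0.7 0.1 0 0 -0.001; 0.225 0.7 0.1 0 0 -0.001; 0.225 0.7 0.1 0 0 -0.001; 0.225 0.7 0.1 0 0 -0.001; 0.225 0.7 0.17 0 0 -0.001; 0.225 0.7 0.17 0 0 -0.001; 0.225 0.7 0.17 0 0 -0.001' ; python3 to.py -26 0 110
python3 - <<'E'
from h import *
a=snapshot("top")[165:255,270:370];b=snapshot("side")[205:305,235:365]
c=np.zeros((600,800,3),np.uint8);a=cv2.resize(a,(400,360),interpolation=2);b=cv2.resize(b,(390,300),interpolation=2)
c[:360,:400]=a;c[:300,405:795]=b;cv2.imwrite("pics/z2.png",c[:360,:,::-1])
E
```

```text
clock: 3.9
tool_pos: [0.497, -0.0762, 0.151]
orientation: [180.0, 0.1, -6.8]
force: [-0.2, 0.6, 0.5]
opening: 0.0005
gripper_force: 0.0
clock 3.9 shift [0.003  0.0167 0.1366] turn [0.0002 0.0007 0.0008]
```

View pics/z2.png

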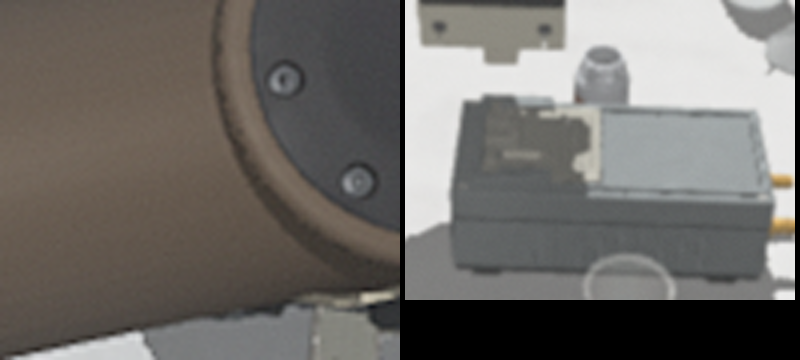

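The top view is now blocked by the arm. The side view shows the closed fingertip above the tab end, at about (500,60) in the crop. I'll come down slightly behind the pad's middle so that the tip stays clear of the ridge.

```bash
python3 -m inch '-0.014 0.017 0.07 0 0.0007 0.001; -0.014 0.017 0.14 0 0.0007 0.001; -0.014 0.017 0.153 0 0.0007 0.001; -0.014 0.017 0.153 0 0.0007 0.001; -0.014 0.017 0.153 0 0.0007 0.001'; python3 to.py -31 0 98
python3 - <<'E'
from h import *
b=snapshot("side")[215:285,235:335]
cv2.imwrite("pics/z3.png",cv2.resize(b,(800,560),interpolation=2)[:,:,::-1])
E
```

```text
clock: 4.42
tool_pos: [0.4937, -0.0805, 0.1068]
orientation: [180.0, -0.2, -6.9]
force: [0.2, -1.0, -0.3]
opening: 0.0004
gripper_force: 0.0
clock 4.4167 shift [-0.0048  0.0013  0.0294] turn [ 0.     -0.001   0.0003]
```

View pics/z3.png

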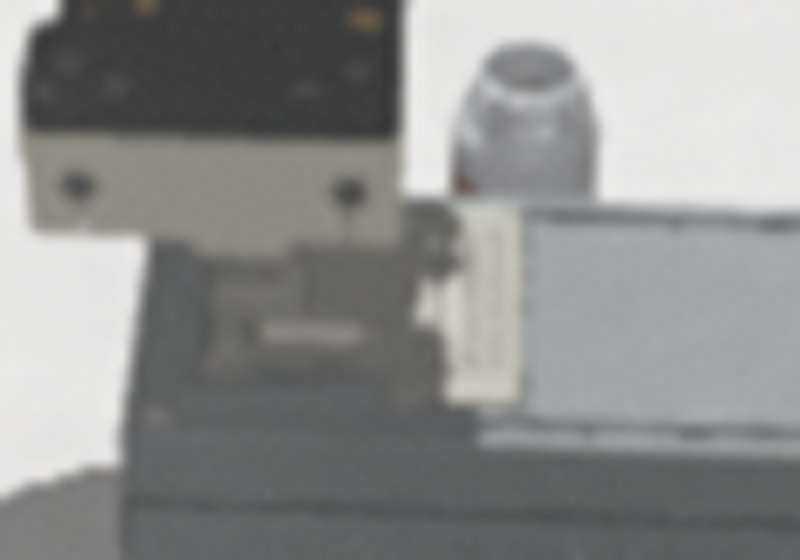

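The side view shows the fingertip (columns 190–295, row about 250) over the rear part of the tab, with the lid's front edge at column 520. Next I'll step down until it touches.

```bash
python3 -m inch '0 0 0.015 0 0 0; 0 0 0.027 0 0 0; 0 0 0.027 0 0 0; 0 0 0.027 0 0 0'; python3 -m inch '0 0 0.003 0 0 0; 0 0 0.007 0 0 0; 0 0 0.007 0 0 0; 0 0 0.007 0 0 0';python3 to.py -31 0 93
```

```text
clock: 4.8
tool_pos: [0.4928, -0.0811, 0.0976]
orientation: [180.0, -0.1, -7.0]
force: [-0.4, -0.1, -0.0]
opening: -0.0
gripper_force: 0.0
clock: 5.13
tool_pos: [0.4926, -0.0812, 0.0957]
orientation: [180.0, -0.1, -7.0]
force: [-3.4, 1.1, 4.8]
opening: 0.0004
gripper_force: 2.7
clock 5.1333 shift [-0.0013 -0.0013  0.0089] turn [ 0.     -0.0006 -0.0002]
```

```bash
python3 -m inch '0 0 0.004 0 0 0; 0 0 0.008 0 0 0; 0 0 0.01 0 0 0; 0 0 0.01 0 0 0; 0 0 0.01 0 0 0';python3 to.py -31 0 92
python3 - <<'E'
from h import *
b=snapshot("side")[215:285,235:335]
cv2.imwrite("pics/z4.png",cv2.resize(b,(800,560),interpolation=2)[:,:,::-1])
E
```

```text
clock: 5.55
tool_pos: [0.4922, -0.0812, 0.0933]
orientation: [180.0, -0.1, -7.0]
force: [-7.0, 2.1, 13.8]
opening: 0.0006
gripper_force: 8.6
clock 5.55 shift [-0.     -0.0016  0.0044] turn [ 0.0001 -0.0005 -0.0001]
```

View pics/z4.png

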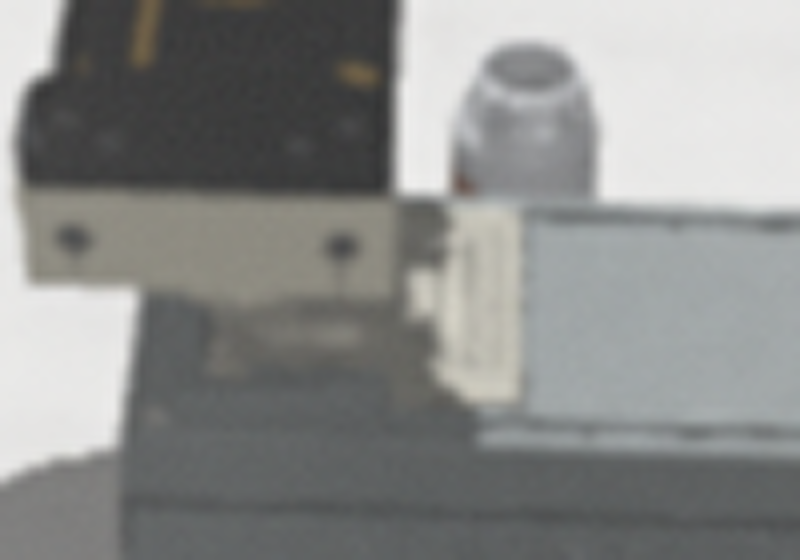

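The tip is on the pad and pushing with 13.8 N, more than the 7 N stop, so the tab is down. The lid's front edge is still at column 520. Now I'll push.

```bash
python3 -m inch '0.01 0 0 0 0 0; 0.02 0 0 0 0 0; 0.03 0 0 0 0 0; 0.04 0 0 0 0 0; 0.05 0 0 0 0 0; 0.06 0 0 0 0 0; 0.07 0 0 0 0 0; 0.07 0 0 0 0 0';python3 to.py -10 0 93
python3 - <<'E'
from h import *
b=snapshot("side")[215:285,235:335]
cv2.imwrite("pics/z5.png",cv2.resize(b,(800,560),interpolation=2)[:,:,::-1])
E
```

```text
clock: 6.27
tool_pos: [0.5101, -0.0844, 0.0931]
orientation: [179.9, 0.2, -7.1]
force: [-17.0, 2.4, 23.9]
opening: 0.0003
gripper_force: 13.9
clock 6.2667 shift [ 0.0094 -0.0048  0.0003] turn [ 0.0006  0.0013 -0.0003]
```

View pics/z5.png

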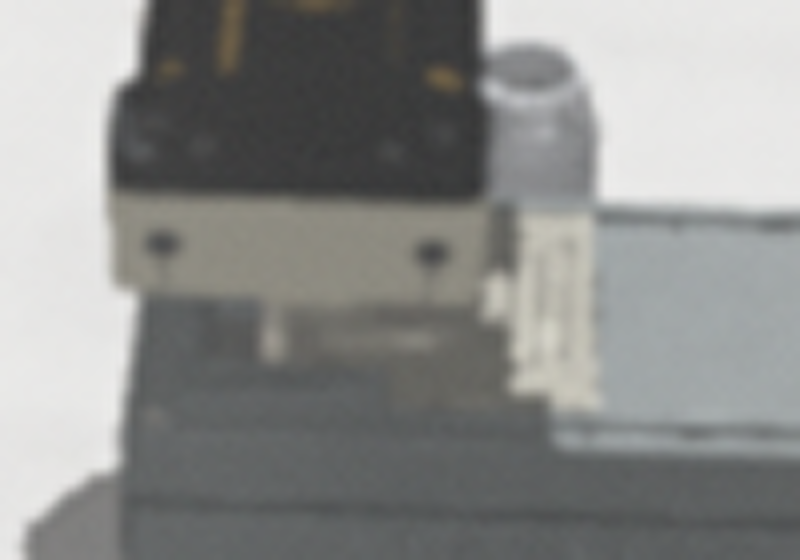

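The lid's front edge has gone from column 520 to 595, about 18 mm, so the lid is unlatched and sliding. I'll keep pushing.

```bash
python3 -m inch '0.015 0 -0.001 0 0 0; 0.035 0 -0.002 0 0 0; 0.055 0 -0.002 0 0 0; 0.075 0 -0.002 0 0 0; 0.095 0 -0.002 0 0 0; 0.115 0 -0.002 0 0 0; 0.135 0 -0.002 0 0 0; 0.155 0 -0.002 0 0 0; 0.17 0 -0.002 0 0 0; 0.185 0 -0.002 0 0 0';python3 -m inch '0 0 0 0 0 0; 0 0 0 0 0 0';python3 to.py 40 0 93
python3 - <<'E'
from h import *
b=snapshot("side")[205:305,235:375]
cv2.imwrite("pics/z6.png",cv2.resize(b,(784,560),interpolation=2)[:,:,::-1])
E
```

```text
clock: 7.15
tool_pos: [0.5671, -0.0909, 0.0936]
orientation: [179.9, 0.1, -7.0]
force: [-8.7, 1.3, 12.6]
opening: 0.0001
gripper_force: 7.8
clock: 7.32
tool_pos: [0.5679, -0.091, 0.0938]
orientation: [179.9, -0.0, -7.0]
force: [-6.0, -0.3, 10.0]
opening: 0.0004
gripper_force: 6.4
clock 7.3167 shift [-0.018  -0.0032  0.0025] turn [ 0.0003 -0.0002 -0.0002]
```

View pics/z6.png

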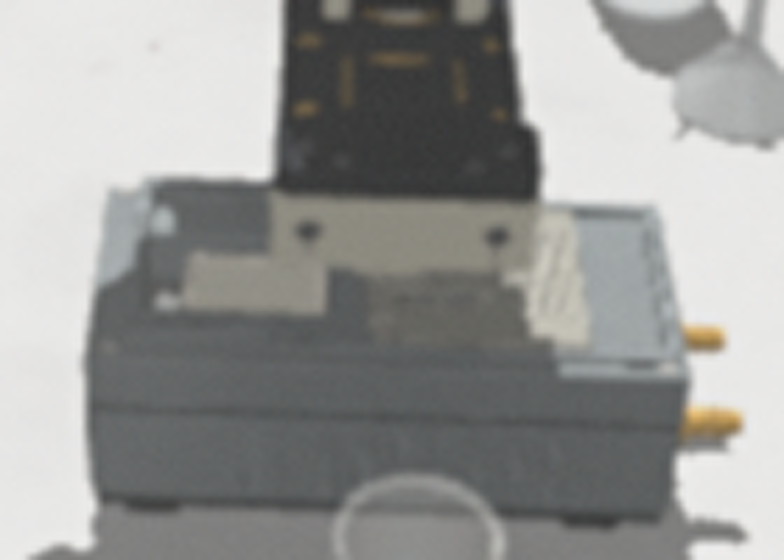

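The filter well is uncovered (the filter shows at about (255,285)), and the lid has travelled about 76 mm. I'll ease back 1 mm and lift straight up.

```bash
python3 -m inch '-0.003 0 -0.005 0 0 0; -0.004 0 -0.015 0 0 0; -0.005 0 -0.03 0 0 0; -0.005 0 -0.08 0 0 0; -0.005 0 -0.18 0 0 0; -0.005 0 -0.3 0 0 0; -0.005 0 -0.4 0 0 0; -0.005 0 -0.4 0 0 0'; python3 -m inch '-0.2 -0.9 -0.05 0 0 0; -0.2 -0.9 -0.05 0 0 0; -0.2 -0.9 -0.05 0 0 0; -0.2 -0.9 -0.05 0 0 0; -0.2 -0.9 -0.05 0 0 0; -0.2 -0.9 -0.05 0 0 0; -0.2 -0.9 -0.05 0 0 0; -0.2 -0.9 -0.05 0 0 0; -0.2 -0.9 -0.05 0 0 0'
python3 - <<'E'
from h import *
a=snapshot("top")[135:255,280:380];b=snapshot("side")[215:305,240:370]
a=cv2.resize(a,None,fx=4,fy=4,interpolation=2);b=cv2.resize(b,None,fx=3,fy=3,interpolation=2)
c=np.zeros((480,800,3),np.uint8);c[:,:400]=a;c[:270,405:795]=b
cv2.imwrite("pics/z7.png",c[:,:,::-1])
E
```

```text
clock: 8.03
tool_pos: [0.5702, -0.0904, 0.2202]
orientation: [-179.9, -0.7, -7.0]
force: [0.7, -0.5, 0.1]
opening: 0.0006
gripper_force: 0.0
clock: 8.78
tool_pos: [0.5399, 0.1867, 0.2278]
orientation: [180.0, -0.1, -6.9]
force: [-0.7, -0.9, -0.4]
opening: 0.0003
gripper_force: 0.0
```

View pics/z7.png

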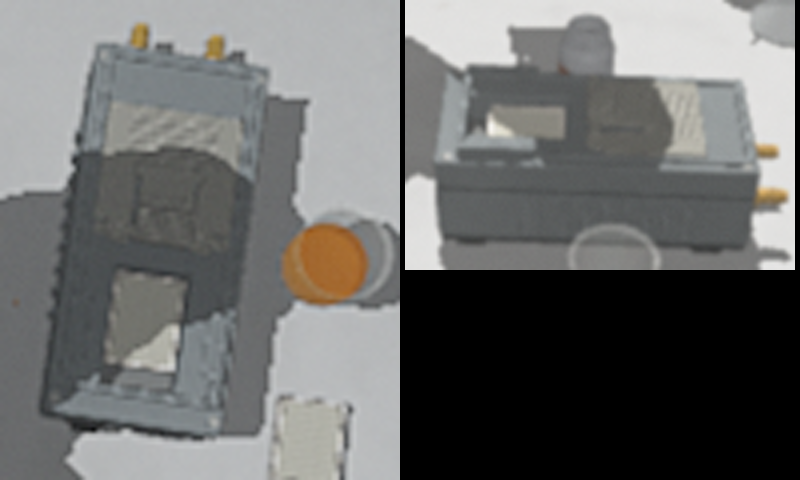

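The lid lies flat with its front edge now at row 103 in the top crop (it was at 240), about 75 mm of travel. The well is fully open and the beaker and spare filter haven't moved. I'll hand the job in.

```bash
python3 -c "
from plant import close_job; print(close_job())"
```

```text
the job is handed in; nothing more can be done
None
```

I pressed the tab and slid the lid about 75 mm along its guides, so the filter well is fully uncovered. The lid lies flat, nothing around the pump appears to have moved, and I handed the job in at about 9 s; no verdict came back, and I didn't measure whether the tab had sprung up.

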